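# Tea light into the third gap of the rack

## Task

Run a fingertip along the rail at the back of the wooden tea-light rack, pushing the dark marker along it as you count the gaps from the left (as the robot sees it), and leave the marker at the middle of the third gap. Then, with the fingers, gently push the tea light that stands on the worktop in front of the rack into that third gap, all the way back against the rack's rear wall. Only push: never grip or force anything, keep the tea light flat on the worktop, and leave the tea lights already in the rack, the salt shaker and the cup where they are.

Things in the scene. Friction and masses are not known exactly. Their poses are not given: they have to be found in the camera images.
- rack: Fixed brown wooden comb rack, 52 (x) x 308 (y) mm, no floor, open on top and at the front (-x). Origin: centre of footprint on the worktop; x to its rear wall, y left, z up. Six dividers 8 mm thick, 24 mm high, from x=-26 mm (mouth) to the rear wall (inner face x=+16, 10 thick, 30 high), form five 52 mm wide gaps centred at y=+120, +60, 0, -60, -120 mm: first leftmost, third at y=0.
- rail_mid (a point): Middle of the round steel rail (8 mm diameter) that runs along the top of the rack's rear wall: rack frame (+21, 0, 35.5) mm, axis along rack y from +150 to -150 mm, rail top 39.5 mm above the worktop; no part of the rack but the marker is higher. Axes as the rack's.
- gap3_home (a point): Point on the worktop in the third gap where the centre of a tea light lies when it touches the rear wall midway between the dividers: rack frame (-3, 0, 0) mm. Axes as the rack's.
- marker (a joint): Position of the marker along the rail in m: 0 at the left stop (marker centre at rack y = +135 mm), growing to the right (rack -y) up to 0.27; rack y of marker = 0.135 - value; 0.135 is the middle of the third gap. It slides with about 1 N of friction and stays where it is left. It cannot come off the rail.
- marker_top (a point): Centre of the top face of the marker: a dark-brown wooden saddle on the rail, 18 (x) x 20 (y) x 28 mm high, from 31.5 to 59.5 mm above the worktop, so 20 mm of it stand above the rail; a small nose on its front points to the gap. Axes as the rack's. At the start it stands by the first gap.
- light: The tea light to be pushed: round metal candle cup, 38 mm diameter, 15 mm high, about 20 g, standing loose on the worktop in front of the rack. Origin: centre of its underside; z up.
- stored_1: Tea light (38 mm diameter, 17 mm high) already in the first gap, loose; leave it. Origin: centre of its underside.
- stored_4: Tea light (38 mm diameter, 15 mm high) already in the fourth gap, loose; leave it. Origin: centre of its underside.
- shaker: Salt shaker, 44 mm diameter, 90 mm high, loose, left of the rack; leave it. Origin: centre of its underside.
- cup: White espresso cup with handle, 62 x 80 x 56 mm high, loose, right of the rack; leave it. Origin: centre of its underside.
Not all that is in view belongs to the job. What is shaped like the light but green or orange is not meant.

How it is judged:
By the outcome, as a careful person would: the job done as asked, in the order asked, and still so for the second after the job is handed in, with the robot touching nothing.
It also fails if it takes over 61 s, if anything falls off the work surface, if the arm or the gripper's body presses on something with over 40 N, if the wrist force passes 120 N, or if a joint passes its speed limit or range.

## Robot

A 7-joint arm with a two-finger parallel gripper is mounted at the origin on a cart in front of the work surface, level with it; the furniture and walls round the work are solid. World frame = base frame: x ahead of the robot, y to its left, z up, the work surface at z = 0. Lengths are in m, angles in rad, forces in N, time in s.
With the tool pointing down it reaches from about 0.4 to 0.85 m from the base axis. Payload 4.5 kg.
Tool frame: the origin (TCP) lies between the finger pads; the fingertips stand 11 mm ahead of it and the grasp point (between the pads) lies 8 mm behind it; x points along the fingers, y is the direction in which the jaws open and shut, and the axes are right-handed (so a half turn about x gives the same grasp; the last joint's range is limited). The gripper opens to 85 mm and grips with 20 to 120 N. Pads are 22 mm wide; open, the fingers measure 114 mm over their backs; the gripper's body (76 mm by 85 mm) begins 54 mm behind the grasp point. The pads swing forward as they close: fully open they stand 13 mm farther back than shut.
Start: joints at [1.134, 0.689, -0.195, 1.565, 0.157, 0.902, -0.215], TCP at [0.284, -0.557, 0.242] pointing down, gripper open.
Joint ranges: [-3.01, 3.01], [-0.46, 2.08], [-1.47, 1.51], [0.13, 2.56], [-1, 4.14], [0.04, 2.09], [-2.66, 2.66]. Speed limits (rad/s): [2.57, 2.57, 3.14, 3.14, 3.14, 3.14, 3.14].

## Interface

Orientations are given as a unit quaternion [x, y, z, w].
In Python, from rig import get_state, capture, camera_model, job_done gives the robot as it stands.
- The arm moves only by the shell command python3 -m pendant 'ROWS'. ROWS is JSON, a list that holds one entry, the list of rows, each a list of 5 numbers: the shift along the tool's x, y, z in m, then the turn about the tool's x in degrees, then the opening, from 0 (shut) to 1 (fully open). In form: [[[tx, ty, tz, turn, fingers], ...]]. A call has exactly 5 rows; each row is the pose to reach, as a shift and turn from the pose commanded when the call began, along the tool's axes at that moment; what a row does not reach only later rows make up. A row lasts 1/8 s, in which the tool goes at most 62.5 mm and 10.7 degrees, less where a joint would pass 70% of its speed; a pose out of reach is approached as far as the arm can. A call with a gripper value outside its range is refused whole. The fingers move at their own pace and stop on an object; the grip force is fixed at half the most. Time passes only in rows, so rows that repeat a pose let the fingers close, or fill a call up. It gives the time, the measured TCP pose, the force and the opening at its end, in the units of the state.
- get_state(): the state, without advancing time (a new reading comes with each control period).
- capture(name): name is "scene" or "top" or "wrist"; returns (picture, depth): 420x560x3 uint8, blue, green, red; 420x560 float32, m along the optical axis (not along the pixel's ray), 0 where there is no reading.
- camera_model(name): a dict with "intrinsics" (3x3 intrinsics, pixels), "xyz" and "orientation" of the camera in the world; the wrist camera has in their place "T_tool_cam" (4x4, takes a point from camera to tool coordinates, whose origin is the TCP and whose axes are the tool frame's). Camera axes: x right, y down, z forward; pixel columns grow to the right and rows downward; lengths in m; the calibration is good to about 2 mm. A picture is of the moment at which its call begins: read the wrist's pose just before it. camera_model takes no time and is no camera call.
- job_done(): hands the job in, once; it reports no verdict.
The state is a dict: "time_s": time; "joint_pos": joint angles; "dq": joint speeds; "tau": joint torques, N m; "tcp_pos": TCP position; "ee_rot": TCP orientation; "force": force on the tool from outside, world axes, zero at the start; "wrist_torque": the same for the moment, N m; "opening": finger opening in m.
Only numpy, scipy, OpenCV 4.12 (cv2) and the standard library are available. Lean on these libraries where they do the work, as an engineer would, in place of code of your own. Each camera call takes 0.05 s, during which the arm holds its last target.

## Working session

There is one attempt and no reset: what is moved stays moved. The work goes in short steps, Python scripts to look and compute and a shell command to move; the robot and the scene stay as the last step left them, time stands still between calls to the robot, and variables do not carry over. Pictures are saved under pics/ and viewed, and the job is handed in when it is done.

```bash
mkdir -p pics; ls
python3 - <<'E'
from rig import *
import cv2,json
s=get_state();print(s)
for n in("scene","top","wrist"):
    im,d=capture(n);cv2.imwrite(f"pics/{n}0.png",im);print(n,camera_model(n))
    import numpy as np
    np.save(f"pics/{n}0.npy",d)
E
```

```text
pics
{'time_s': 0.0, 'joint_pos': array([ 1.13381921,  0.68998724, -0.19447669,  1.56637856,  0.15727945,
        0.9024805 , -0.21510111]), 'dq': array([ 1.18862708e-03,  1.11743610e-04,  1.46595759e-03,  2.37782528e-04,
       -1.08429475e-03,  1.88863460e-03, -5.98640486e-05]), 'tau': array([ 7.54067223e-04, -5.39611316e+01, -1.26643550e+00, -1.58542711e+01,
        9.04337852e-03,  9.49297071e-03,  1.14478905e-05]), 'tcp_pos': array([ 0.28313808, -0.55646734,  0.24147184]), 'ee_rot': array([-0.68740111, -0.16555597,  0.68780562, -0.16429961]), 'force': array([ 0.57511682,  0.83830461, -0.8365179 ]), 'wrist_torque': array([0.00058165, 0.03609675, 0.02632584]), 'opening': 0.08573925227749768}
scene {'intrinsics': array([[474.28681904,   0.        , 276.04732261],
       [  0.        , 474.28681904, 210.19572347],
       [  0.        ,   0.        ,   1.        ]]), 'xyz': array([-0.20503472,  0.34294701,  0.85162064]), 'orientation': array([-0.41456183,  0.81014828, -0.3726792 ,  0.18140693])}
top {'intrinsics': array([[421.70856472,   0.        , 275.80592266],
       [  0.        , 421.70856472, 200.78885908],
       [  0.        ,   0.        ,   1.        ]]), 'xyz': array([ 0.31291404, -0.19798967,  1.14509399]), 'orientation': array([-0.69425649,  0.7150691 , -0.04877845,  0.06561082])}
wrist {'intrinsics': array([[293.96150346,   0.        , 284.1029955 ],
       [  0.        , 293.96150346, 209.45521292],
       [  0.        ,   0.        ,   1.        ]]), 'T_tool_cam': array([[ 6.91945795e-04, -2.99719196e-01,  9.54027214e-01,
        -1.31254365e-01],
       [ 9.99999681e-01,  5.87827613e-04, -5.40615978e-04,
         2.44930293e-05],
       [-3.98770554e-04,  9.54027284e-01,  2.99719507e-01,
        -7.64710035e-02],
       [ 0.00000000e+00,  0.00000000e+00,  0.00000000e+00,
         1.00000000e+00]])}
```

View pics/scene0.png

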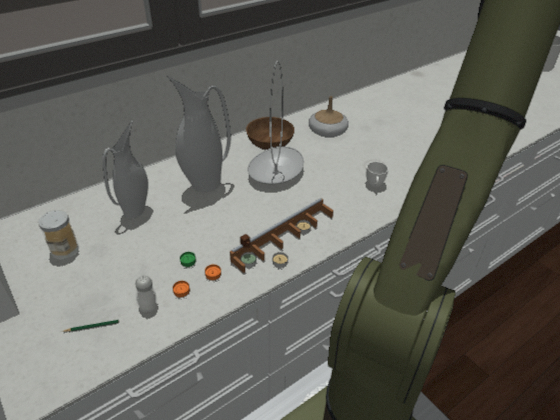

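View pics/top0.png

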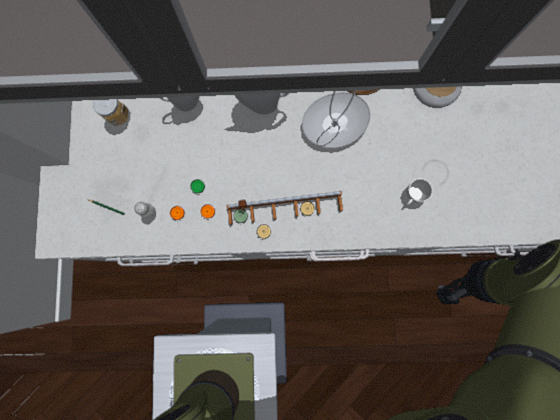

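View pics/wrist0.png

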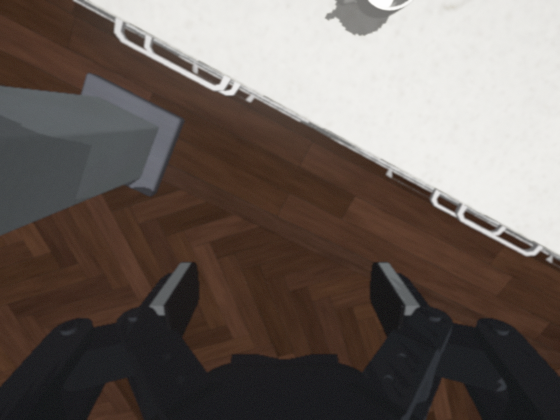

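```bash
cat > h.py <<'E'
import numpy as np,cv2
from rig import *
from scipy.spatial.transform import Rotation as R
def cam(n,st=None):
    m=camera_model(n)
    if n=="wrist":
        st=st or get_state();T=np.eye(4);T[:3,:3]=R.from_quat(st['ee_rot']).as_matrix();T[:3,3]=st['tcp_pos']
        T=T@m['T_tool_cam']
    else:
        T=np.eye(4);T[:3,:3]=R.from_quat(m['orientation']).as_matrix();T[:3,3]=m['xyz']
    return m['intrinsics'],T
def ray(n,uv,z,C=None):
    K,T=C or cam(n)
    uv=np.atleast_2d(np.array(uv,float));p=np.c_[uv,np.ones(len(uv))]@np.linalg.inv(K).T@T[:3,:3].T
    return T[:3,3]+p*((z-T[2,3])/p[:,2])[:,None]
def proj(n,P,C=None):
    K,T=C or cam(n)
    q=(np.atleast_2d(P)-T[:3,3])@T[:3,:3]@K.T
    return q[:,:2]/q[:,2:]
E
python3 - <<'E'
from h import *
im=cv2.imread("pics/top0.png")[160:260,160:360]
cv2.imwrite("pics/topc.png",cv2.resize(im,None,fx=4,fy=4,interpolation=cv2.INTER_CUBIC))
im=cv2.imread("pics/scene0.png")[190:290,200:350]
cv2.imwrite("pics/scenec.png",cv2.resize(im,None,fx=5,fy=5,interpolation=cv2.INTER_CUBIC))
E
```

```text
(no output)
```

View pics/topc.png

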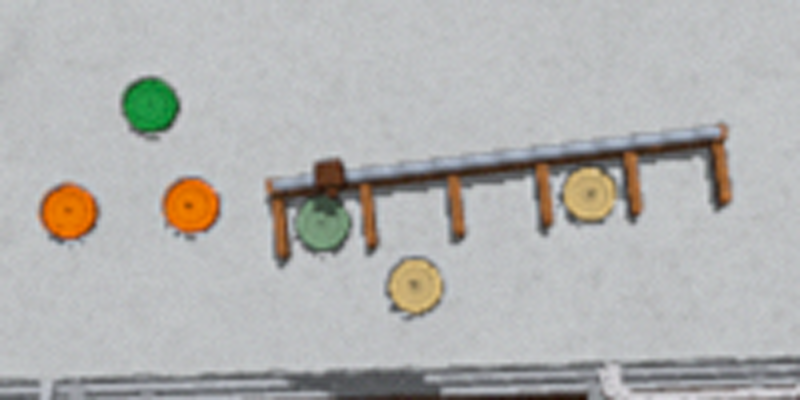

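View pics/scenec.png

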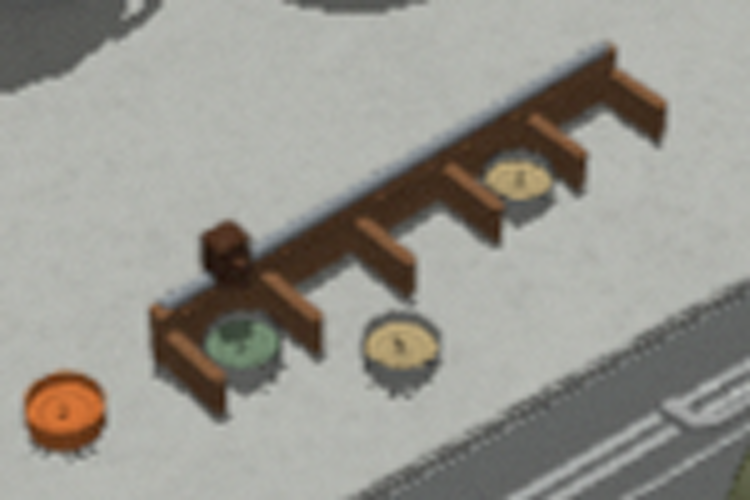

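Things that look like the light, top-view pixels: cream (264,231) in front of the rack, stored green-grey (241,216) in gap 1, stored cream (307,208) in gap 4, orange (177,213) and (208,211), and green (198,186). The close crop shows the cream one at (264,231) is the only loose cream light in front, so I choose that one. The marker is dark brown at (242,204). The gaps, counted from the left, have dividers at columns 230, 253, 275, 296, 318 and 340, so gap 3 is between 275 and 296.

Run:
```python
from h import *
im=cv2.imread("pics/top0.png");hsv=cv2.cvtColor(im,cv2.COLOR_BGR2HSV)
def blobs(n,img,lo,hi,amin,amax):
    m=cv2.inRange(cv2.cvtColor(img,cv2.COLOR_BGR2HSV),lo,hi)
    k,_,s,c=cv2.connectedComponentsWithStats(m)
    return [(c[i].round(2),s[i].tolist()) for i in range(1,k) if amin<s[i][4]<amax]
sc=cv2.imread("pics/scene0.png")
for n,img in(("top",im),("scene",sc)):
    for name,lo,hi in(("cream",(15,60,120),(32,255,255)),("wood",(3,100,50),(14,255,160)),("wooddark",(0,100,20),(14,255,75))):
        for c,s in blobs(n,img,lo,hi,15,900):
            if (n=="top" and 220<c[0]<350 and 180<c[1]<245) or (n=="scene" and 220<c[0]<345 and 195<c[1]<275): print(n,name,c,s, ray(n,c,{"cream":.014,"wood":.024,"wooddark":.0595}[name]).round(4))
# hand-picked in topc crop: pixel = crop/4+160 (-0.375)
f=lambda L:np.array(L)/4+160-.375
P=ray("top",f([(275,186),(722,132)]),.0395);print("rail ends",P)
tips=ray("top",f([(284,260),(372,247),(460,237),(547,228),(634,212),(724,205)]),.024);print("tips",tips)
g=lambda L:np.array(L)/5+[200,190]-.4
print("scene tips",ray("scene",g([(222,392),(320,322),(412,270),(500,215),(584,158),(663,105)]),.024))
print("scene rail",ray("scene",g([(160,303),(608,45)]),.0395))
print("light scene",ray("scene",g([(401,345)]),.0145),"light top",ray("top",f([(415,285)]),.0145))
```

```text
top cream [306.97 208.09] [301, 202, 13, 13, 138] [[ 0.4755 -0.2573  0.014 ]]
top cream [263.48 231.21] [257, 225, 14, 14, 143] [[ 0.4163 -0.1381  0.014 ]]
top wood [327.56 201.08] [309, 194, 33, 20, 104] [[ 0.4913 -0.3127  0.024 ]]
top wood [296.37 205.76] [292, 199, 13, 18, 46] [[ 0.4812 -0.2286  0.024 ]]
top wood [241.24 204.6 ] [235, 201, 11, 9, 55] [[ 0.489  -0.0803  0.024 ]]
top wood [261.96 209.75] [247, 203, 29, 19, 99] [[ 0.4733 -0.1359  0.024 ]]
top wood [229.75 214.77] [228, 208, 6, 16, 44] [[ 0.4624 -0.0489  0.024 ]]
top wooddark [328.96 196.29] [319, 195, 19, 3, 24] [[ 0.4982 -0.3133  0.0595]]
top wooddark [262.43 204.43] [253, 203, 20, 4, 23] [[ 0.4822 -0.1394  0.0595]]
top wooddark [241.3  206.61] [235, 205, 15, 4, 23] [[ 0.4782 -0.0841  0.0595]]
scene cream [303.13 225.46] [297, 222, 13, 8, 78] [[ 0.475  -0.2575  0.014 ]]
scene cream [279.77 258.59] [273, 254, 15, 10, 105] [[ 0.4159 -0.1382  0.014 ]]
scene wood [244.41 237.38] [241, 235, 8, 6, 32] [[ 0.5174 -0.1035  0.024 ]]
rail ends [[ 0.48357854 -0.04755011  0.0395    ]
 [ 0.51049858 -0.34541112  0.0395    ]]
tips [[ 0.43568969 -0.05101817  0.024     ]
 [ 0.44264334 -0.11016139  0.024     ]
 [ 0.44757608 -0.1692356   0.024     ]
 [ 0.45185225 -0.22756978  0.024     ]
 [ 0.46083861 -0.28605205  0.024     ]
 [ 0.46369718 -0.34623757  0.024     ]]
scene tips [[ 0.43272244 -0.0466921   0.024     ]
 [ 0.44305756 -0.10968561  0.024     ]
 [ 0.44570181 -0.1668207   0.024     ]
 [ 0.45135985 -0.22649174  0.024     ]
 [ 0.4597049  -0.28865503  0.024     ]
 [ 0.46761529 -0.35002351  0.024     ]]
scene rail [[ 0.48503575 -0.04643027  0.0395    ]
 [ 0.50923491 -0.34539946  0.0395    ]]
light scene [[ 0.41545181 -0.13790972  0.0145    ]] light top [[ 0.41719593 -0.13787662  0.0145    ]]
```

```bash
cat >> h.py <<'E'
RO=np.array([.4761,-.1988]);YAW=0.0855
XA=np.array([np.cos(YAW),np.sin(YAW)]);YA=np.array([-np.sin(YAW),np.cos(YAW)])
def rk(p): p=np.atleast_2d(p)[:,:2]-RO; return np.c_[p@XA,p@YA]*1000
def wd(x,y): return RO+XA*x/1000+YA*y/1000
def plan(x,y,z,heading,st=None):
    "rack mm target, z m; heading: rack-frame angle deg of tool -z"
    st=st or get_state();M=R.from_quat(st['ee_rot']).as_matrix()
    d=np.r_[wd(x,y),z]-st['tcp_pos']
    mz=-M[:,2];h=np.degrees(np.arctan2(mz[1],mz[0])-YAW)
    # turning about tool x (down) by +a lowers heading by a
    a=-(heading-h);a=(a+180)%360-180
    print("tilt",M[2,0].round(4),"heading",h.round(2),"shift",(M.T@d).round(4),"turn",a.round(2),"tcp rack",rk(st['tcp_pos']).round(1),st['tcp_pos'][2].round(4),"q7",st['joint_pos'][6].round(2),"t",st['time_s'].round(2),"F",st['force'].round(1))
E
python3 - <<'E'
from h import *
f=lambda L:np.array(L)/4+160-.375
g=lambda L:np.array(L)/5+[200,190]-.4
print("marker",rk(ray("top",f([(329,170)]),.0595)),rk(ray("scene",g([(227,234)]),.0595)))
print("light",rk([.4161,-.138]),"st4",rk([.4752,-.2574]),"st1",rk(ray("top",f([(322,224)]),.0165)))
print("edge",ray("top",[(250,253),(300,250)],0))
plan(21,160,.15,-90)
E
```

```text
marker [[ 23.45731897 111.45399976]] [[ 21.74307561 110.03807831]]
light [[-54.58875735  65.70165577]] st4 [[ -5.9009102  -58.30908384]] st1 [[ -5.39676921 123.68188418]]
edge [[ 0.35975037 -0.09958496  0.        ]
 [ 0.36394514 -0.23476975  0.        ]]Traceback (most recent call last):
  File "<stdin>", line 7, in <module>
  File "h.py", line 31, in plan
    print("tilt",M[2,0].round(4),"heading",h.round(2),"shift",(M.T@d).round(4),"turn",a.round(2),"tcp rack",rk(st['tcp_pos']).round(1),st['tcp_pos'][2].round(4),"q7",st['joint_pos'][6].round(2),"t",st['time_s'].round(2),"F",st['force'].round(1))
                                                                                                                                                                                                      ^^^^^^^^^^^^^^^^^^
AttributeError: 'float' object has no attribute 'round'
```

```bash
sed -i "s/st\['time_s'\].round(2)/round(float(st['time_s']),2)/" h.py
python3 - <<'E'
from h import *
plan(21,152,.15,-90)
plan(21,152,.15,0)
E
```

```text
tilt -1.0 heading 22.08 shift [ 0.0922 -0.3642 -0.4108] turn 112.08 tcp rack [[-222.7 -340. ]] 0.2417 q7 -0.22 t 0.15 F [ 1.  -0.3 -0.2]
tilt -1.0 heading 22.08 shift [ 0.0922 -0.3642 -0.4108] turn 22.08 tcp rack [[-222.7 -340. ]] 0.2417 q7 -0.22 t 0.15 F [ 1.  -0.3 -0.2]
```

```bash
python3 -m pendant '[[[0,-0.036,-0.041,10,0],[0,-0.073,-0.082,20,0],[0,-0.11,-0.123,30,0],[0,-0.146,-0.164,40,0],[0,-0.182,-0.205,50,0]]]'
python3 - <<'E'
from h import *
plan(21,152,.15,-90)
E
```

```text
time_s: 0.78
tcp_pos: [0.3842, -0.3001, 0.2422]
ee_rot: [0.693, -0.143, -0.692, -0.143]
force: [1.0, 0.5, 0.2]
opening: 0.0003
tilt -1.0 heading -28.25 shift [ 0.0923 -0.2732  0.0093] turn 61.75 tcp rack [[-100.2  -93.1]] 0.2422 q7 -1.34 t 0.78 F [1.  0.5 0.2]
```

```bash
python3 -m pendant '[[[0,-0.055,0.002,-10,0],[0,-0.11,0.004,-20,0],[0,-0.165,0.005,-30,0],[0,-0.22,0.007,-40,0],[0,-0.273,0.009,-50,0]]]'
python3 - <<'E'
from h import *
plan(21,152,.10,90)
E
```

```text
time_s: 1.4
tcp_pos: [0.4826, -0.0452, 0.2423]
ee_rot: [0.687, 0.167, -0.687, 0.167]
force: [0.6, -1.2, -0.1]
opening: -0.0001
tilt -1.0 heading 22.43 shift [ 0.1423  0.0009 -0.0011] turn -67.57 tcp rack [[ 19.6 152.5]] 0.2423 q7 -1.22 t 1.4 F [ 0.6 -1.2 -0.1]
```

```bash
python3 -m pendant '[[[0.02,0,0,-10,0],[0.04,0,0,-20,0],[0.06,0,0,-30,0],[0.08,0,0,-40,0],[0.1,0.001,-0.001,-50,0]]]'; python3 -m pendant '[[[0,0,0,-9,0],[0,0,0,-17.5,0],[0,0,0,-17.5,0],[0,0,0,-17.5,0],[0,0,0,-17.5,0]]]'
python3 - <<'E'
from h import *
plan(21,152,.056,90)
im,d=capture("wrist");cv2.imwrite("pics/w1.png",im)
im,d=capture("top");cv2.imwrite("pics/t1.png",cv2.resize(im[160:260,160:360],None,fx=4,fy=4,interpolation=cv2.INTER_CUBIC))
E
```

```text
time_s: 2.02
tcp_pos: [0.4834, -0.0475, 0.1416]
ee_rot: [-0.552, -0.442, 0.552, -0.442]
force: [0.4, -0.3, 0.7]
opening: -0.0
time_s: 2.65
tcp_pos: [0.4836, -0.0475, 0.1424]
ee_rot: [0.48, 0.519, -0.48, 0.519]
force: [-0.0, -0.6, 0.7]
opening: -0.0
tilt -1.0 heading 89.5 shift [ 0.0864  0.0006 -0.0019] turn -0.5 tcp rack [[ 20.4 150.1]] 0.1424 q7 -0.49 t 2.65 F [-0.  -0.6  0.7]
```

View pics/w1.png

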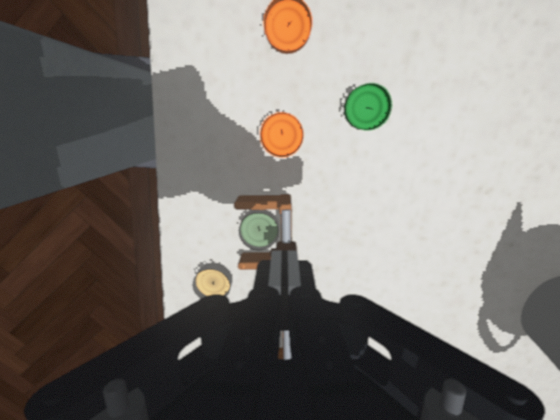

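View pics/t1.png

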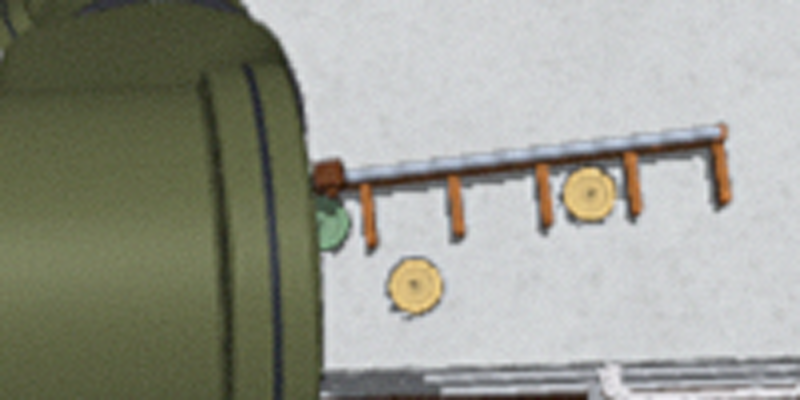

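The wrist view shows the closed fingertips at (285,255) lined up with the rail (286,220), and dividers 1 and 2 at (262,201) and (262,260). I'll check these against the rack frame.

Run:
```python
from h import *
print("div1,2 (y 154? expect 150-4.. centres 150, 90)",rk(ray("wrist",[(258,201.5),(258,259.5)],.024)),"rail",rk(ray("wrist",[(286,225)],.0395)),"st1",rk(ray("wrist",[(259,229)],.0165)),"marker front",rk(ray("wrist",[(286,243)],.0595)),"light",rk(ray("wrist",[(212,283)],.0145)))
```

```text
div1,2 (y 154? expect 150-4.. centres 150, 90) [[ -2.76654127 155.96526724]
 [ -4.7028674   99.31730325]] rail [[ 21.75729081 139.45844327]] st1 [[ -3.45551186 127.0862189 ]] marker front [[ 21.59713789 131.7264934 ]] light [[-52.6816922  68.7369969]]
```

Run:
```python
import cv2
im=cv2.imread("pics/w1.png")[180:310,180:330]
cv2.imwrite("pics/w1c.png",cv2.resize(im,None,fx=5,fy=4.6,interpolation=cv2.INTER_CUBIC))
```

```text
(no output)
```

View pics/w1c.png

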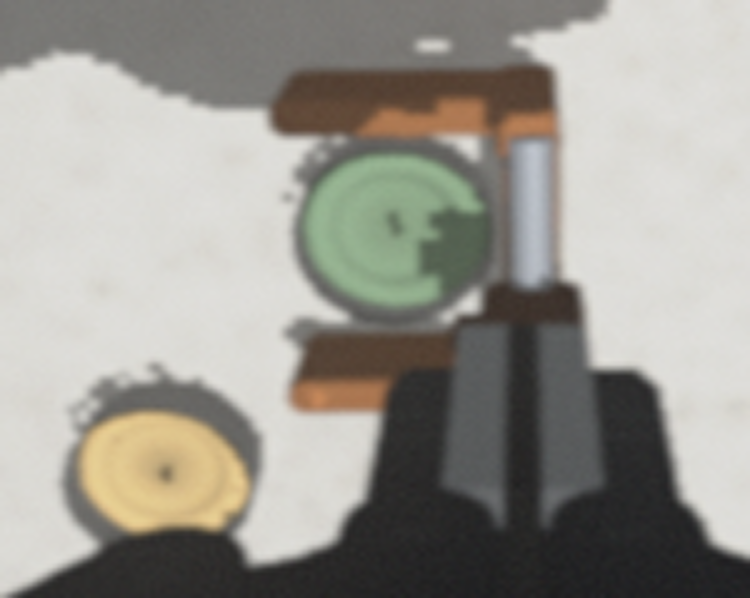

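```bash
python3 -m pendant '[[[0.03,0.0005,0.001,-0.5,0],[0.06,0.0005,0.001,-0.5,0],[0.088,0.0005,0.001,-0.5,0],[0.088,0.0005,0.001,-0.5,0],[0.088,0.0005,0.001,-0.5,0]]]'
python3 - <<'E'
from h import *
plan(21,26,.054,90)
im,d=capture("scene");cv2.imwrite("pics/s1.png",cv2.resize(im[190:290,200:350],None,fx=5,fy=5,interpolation=cv2.INTER_CUBIC))
E
```

```text
time_s: 3.38
tcp_pos: [0.4845, -0.0484, 0.055]
ee_rot: [0.478, 0.521, -0.478, 0.521]
force: [0.7, -0.4, 0.9]
opening: 0.0
tilt -1.0 heading 90.07 shift [ 0.001  -0.0003  0.1232] turn 0.07 tcp rack [[ 21.2 149.2]] 0.055 q7 -0.6 t 3.38 F [ 0.7 -0.4  0.9]
```

View pics/s1.png

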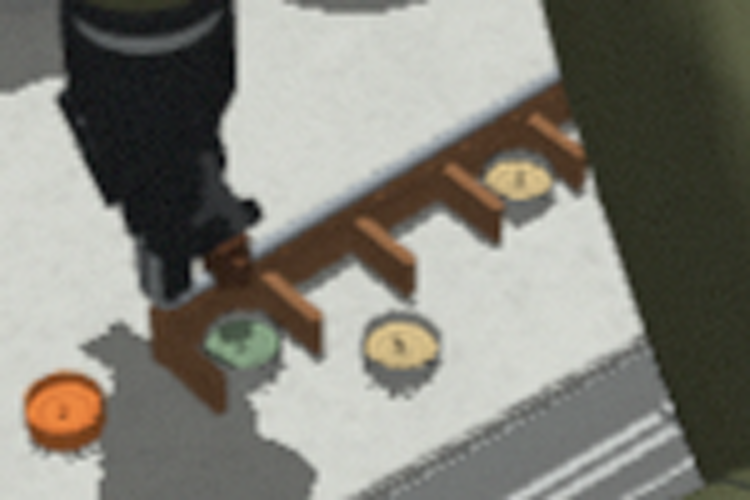

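```bash
python3 -m pendant '[[[0.001,0,0.012,0,0],[0.001,0,0.024,0,0],[0.001,0,0.036,0,0],[0.001,0,0.048,0,0],[0.001,0,0.06,0,0]]]';python3 - <<'E'
from h import *
plan(21,26,.054,90)
im,d=capture("scene");cv2.imwrite("pics/s2.png",cv2.resize(im[190:290,200:350],None,fx=5,fy=5,interpolation=cv2.INTER_CUBIC))
E
```

```text
time_s: 4.05
tcp_pos: [0.4894, -0.1092, 0.0533]
ee_rot: [0.478, 0.521, -0.478, 0.521]
force: [0.6, 0.9, 0.7]
opening: -0.0001
tilt -1.0 heading 90.06 shift [-0.0007  0.      0.0622] turn 0.06 tcp rack [[20.9 88.2]] 0.0533 q7 -0.49 t 4.05 F [0.6 0.9 0.7]
```

View pics/s2.png

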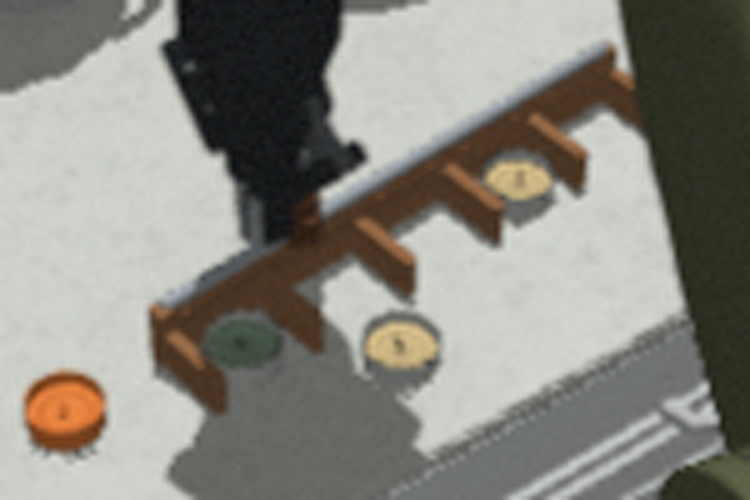

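The marker at crop (307,222) moves with the fingertip. I'll go on slowly to just short of the middle of gap 3.

```bash
python3 -m pendant '[[[0,0,0.012,0,0],[0,0,0.024,0,0],[0,0,0.036,0,0],[0,0,0.048,0,0],[0,0,0.058,0,0]]]';python3 - <<'E'
from h import *
plan(21,21,.054,90)
im,d=capture("scene");cv2.imwrite("pics/s3.png",cv2.resize(im[190:290,200:350],None,fx=5,fy=5,interpolation=cv2.INTER_CUBIC))
im,d=capture("top");cv2.imwrite("pics/t3.png",cv2.resize(im[160:260,160:360],None,fx=4,fy=4,interpolation=cv2.INTER_CUBIC))
E
```

```text
time_s: 4.72
tcp_pos: [0.4943, -0.167, 0.0532]
ee_rot: [0.478, 0.521, -0.478, 0.521]
force: [-0.6, 1.5, -0.4]
opening: 0.0001
tilt -1.0 heading 90.05 shift [-0.0008  0.0002  0.0091] turn 0.05 tcp rack [[20.8 30.1]] 0.0532 q7 -0.37 t 4.72 F [-0.6  1.5 -0.4]
```

View pics/s3.png

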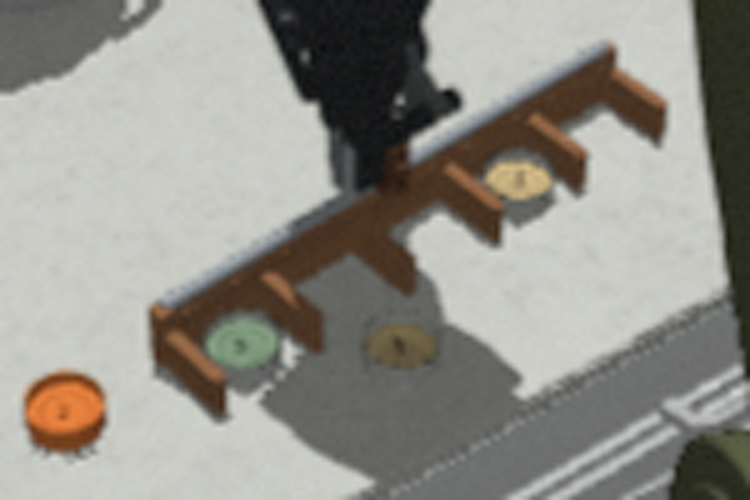

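View pics/t3.png

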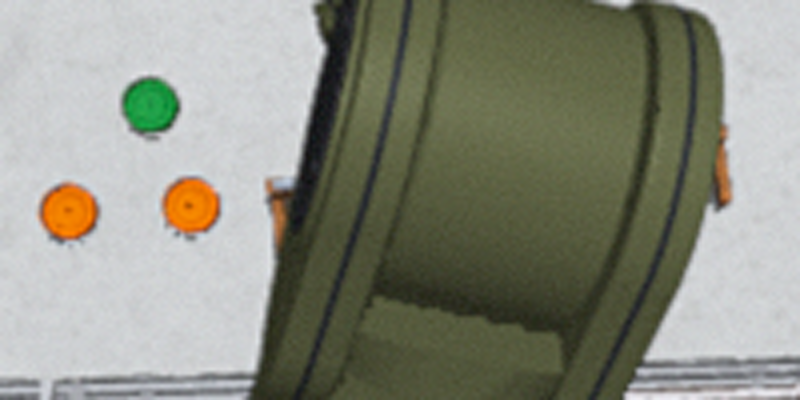

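```bash
python3 -m pendant '[[[0,0,-0.005,0,0],[0,0,-0.005,0,0],[-0.05,0,-0.005,0,0],[-0.1,0,-0.005,0,0],[-0.12,0,0.03,0,0]]]';python3 -m pendant '[[[0,0,0.05,0,0],[0,0,0.09,0,0],[0,0,0.09,0,0],[0,0,0.09,0,0],[0,0,0.09,0,0]]]'
python3 - <<'E'
from h import *
plan(21,21,.054,90)
s=get_state();im,d=capture("wrist");cv2.imwrite("pics/w4.png",im);C=cam("wrist",s);np.savez("pics/w4.npz",K=C[0],T=C[1])
E
```

```text
time_s: 5.45
tcp_pos: [0.4988, -0.1926, 0.1764]
ee_rot: [0.477, 0.522, -0.475, 0.524]
force: [1.1, -0.8, -0.2]
opening: -0.0003
time_s: 6.08
tcp_pos: [0.505, -0.2835, 0.1734]
ee_rot: [0.477, 0.522, -0.477, 0.522]
force: [0.9, -0.5, -0.1]
opening: -0.0003
tilt -1.0 heading 90.26 shift [ 1.195e-01 -1.000e-04 -1.078e-01] turn 0.26 tcp rack [[ 21.6 -86.9]] 0.1734 q7 0.01 t 6.08 F [ 0.9 -0.5 -0.1]
```

View pics/w4.png

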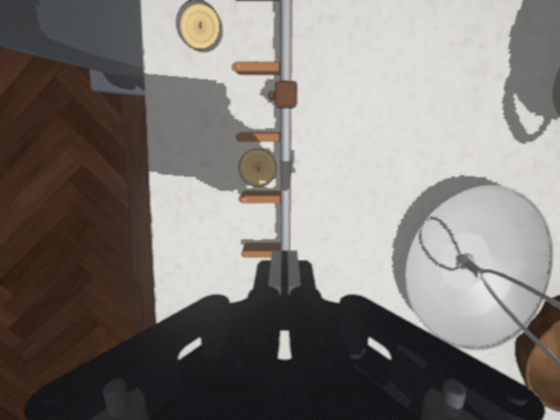

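Run:
```python
from h import *
f=np.load("pics/w4.npz");C=(f['K'],f['T'])
im=cv2.imread("pics/w4.png")
hsv=cv2.cvtColor(im,cv2.COLOR_BGR2HSV)
m=cv2.inRange(hsv,(3,100,60),(16,255,255));
for c in(246,254,262,270):
    r=np.where(m[:280,c])[0]; g=np.split(r,np.where(np.diff(r)>2)[0]+1); print(c,[(int(a[0]),int(a[-1])) for a in g if len(a)])
cv2.imwrite("pics/w4c.png",cv2.resize(im[50:150,220:320],None,fx=6,fy=6,interpolation=cv2.INTER_CUBIC))
print(rk(ray("wrist",[(262,67.5),(262,136.5),(262,198.5),(262,253)],.024,C)).round(1))
print("rail",rk(ray("wrist",[(286,30),(286,220)],.0395,C)).round(1))
```

```text
246 [(63, 71), (134, 139), (195, 201), (251, 256)]
254 [(63, 72), (133, 139), (195, 201), (250, 256)]
262 [(63, 71), (133, 140), (195, 201), (250, 256)]
270 [(63, 71), (92, 97), (133, 140), (195, 201), (250, 255)]
[[   1.6   31. ]
 [   0.6  -27.3]
 [  -0.5  -86.9]
 [  -1.5 -146.1]]
rail [[  22.2   55.9]
 [  23.3 -103.9]]
```

View pics/w4c.png

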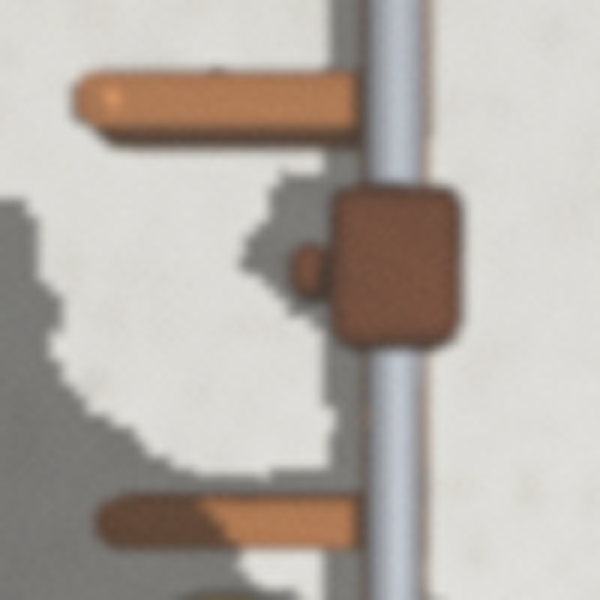

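Run:
```python
from h import *
f=np.load("pics/w4.npz");C=(f['K'],f['T'])
d=rk(ray("wrist",[(262,66.9),(262,136.6),(262,198),(262,253)],.024,C))[:,1]
print(d, "gap centre est", d-[30,-30,-90,-150])
print("marker",rk(ray("wrist",[(286,94.1),(286,81),(286,107.5)],.0595,C)).round(2), "nose",rk(ray("wrist",[(272,95)],.04,C)))
plan(21,21,.054,90)
```

```text
[  31.51182968  -27.3854668   -86.40783826 -146.13243143] gap centre est [1.51182968 2.6145332  3.59216174 3.86756857]
marker [[22.42  7.02]
 [22.35 16.42]
 [22.49 -2.84]] nose [[10.74543547  7.64913481]]
tilt -1.0 heading 90.24 shift [ 0.1195 -0.     -0.108 ] turn 0.24 tcp rack [[ 21.5 -87.1]] 0.1734 q7 0.01 t 6.12 F [ 0.  -0.3 -0. ]
```

Marker top is at wrist pixel (286,94) and dividers 3 and 4 at rows 67 and 137. That puts the marker about 5 mm left of the middle of gap 3, so I'll nudge it.

```bash
python3 -m pendant '[[[0,0,-0.05,0,0],[0,0,-0.09,0,0],[0,0,-0.12,0,0],[0,0,-0.12,0,0],[0,0,-0.12,0,0]]]';python3 -m pendant '[[[0.04,0,0,0,0],[0.08,0,0,0,0],[0.11,0,0,0,0],[0.119,0,0,0,0],[0.119,0,0,0,0]]]'
python3 - <<'E'
from h import *
plan(21,25.1,.054,90)
E
```

```text
time_s: 6.75
tcp_pos: [0.4944, -0.1665, 0.1734]
ee_rot: [0.478, 0.521, -0.478, 0.521]
force: [0.3, -0.0, -0.8]
opening: 0.0002
time_s: 7.38
tcp_pos: [0.4944, -0.1667, 0.0542]
ee_rot: [0.478, 0.521, -0.478, 0.521]
force: [0.5, 0.1, 0.8]
opening: 0.0003
tilt -1.0 heading 90.02 shift [0.0002 0.0001 0.0053] turn 0.02 tcp rack [[20.9 30.4]] 0.0542 q7 -0.39 t 7.38 F [0.5 0.1 0.8]
```

```bash
python3 -m pendant '[[[0,0,0.0015,0,0],[0,0,0.003,0,0],[0,0,0.005,0,0],[0,0,0.005,0,0],[0,0,0.005,0,0]]]';python3 -m pendant '[[[0,0,-0.006,0,0],[-0.03,0,-0.006,0,0],[-0.08,0,-0.006,0,0],[-0.12,0,-0.006,0,0],[-0.12,0,0.05,0,0]]]';  python3 -m pendant '[[[0,0,0.04,0,0],[0,0,0.06,0,0],[0,0,0.06,0,0],[0,0,0.06,0,0],[0,0,0.06,0,0]]]'
python3 - <<'E'
from h import *
plan(21,21,.054,90)
s=get_state();im,d=capture("wrist");cv2.imwrite("pics/w5.png",im);C=cam("wrist",s);np.savez("pics/w5.npz",K=C[0],T=C[1])
cv2.imwrite("pics/w5c.png",cv2.resize(im[40:240,200:330],None,fx=4,fy=3,interpolation=cv2.INTER_CUBIC))
E
```

```text
time_s: 8.0
tcp_pos: [0.4946, -0.1713, 0.0544]
ee_rot: [0.478, 0.521, -0.478, 0.521]
force: [-0.4, -0.3, 0.0]
opening: -0.0
time_s: 8.62
tcp_pos: [0.5026, -0.2159, 0.1781]
ee_rot: [0.477, 0.522, -0.473, 0.525]
force: [1.5, -1.6, 0.1]
opening: 0.0003
time_s: 9.25
tcp_pos: [0.5045, -0.2787, 0.1744]
ee_rot: [0.477, 0.522, -0.477, 0.522]
force: [0.2, 0.1, -0.0]
opening: -0.0
tilt -1.0 heading 90.23 shift [ 1.205e-01 -1.000e-04 -1.030e-01] turn 0.23 tcp rack [[ 21.5 -82. ]] 0.1744 q7 -0.01 t 9.25 F [ 0.2  0.1 -0. ]
```

View pics/w5c.png

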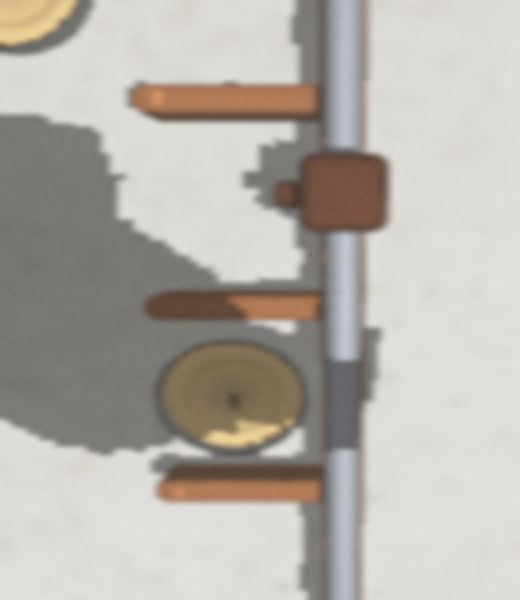

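Run:
```python
from h import *
f=np.load("pics/w5.npz");C=(f['K'],f['T'])
im=cv2.imread("pics/w5.png")
# row profiles
for c in(258,264,272,280,286,290): print(c, im[68:150,c,2].tolist() if c in(258,286) else '')
d=rk(ray("wrist",[(262,72.8),(262,141.5),(262,203.2)],.024,C))[:,1]
print(d, d-[30,-30,-90])
print("marker",rk(ray("wrist",[(286,104),],.0595,C)).round(2), "nose",rk(ray("wrist",[(272,104)],.04,C)))
```

```text
258 [154, 165, 172, 174, 177, 177, 176, 175, 157, 132, 104, 107, 153, 202, 219, 220, 219, 220, 220, 220, 220, 219, 218, 219, 220, 221, 220, 219, 219, 219, 219, 219, 220, 220, 220, 220, 221, 221, 219, 219, 218, 216, 218, 219, 219, 220, 219, 220, 219, 221, 220, 219, 219, 219, 220, 218, 220, 219, 220, 220, 219, 220, 218, 219, 218, 198, 154, 121, 107, 99, 117, 145, 147, 128, 109, 101, 95, 96, 102, 115, 123, 124]
264 
272 
280 
286 [188, 187, 187, 188, 188, 188, 187, 188, 187, 188, 189, 188, 188, 188, 189, 187, 189, 188, 189, 187, 171, 133, 101, 92, 96, 105, 112, 115, 117, 115, 117, 119, 117, 120, 121, 120, 120, 119, 120, 120, 117, 121, 121, 117, 118, 117, 110, 105, 113, 144, 180, 193, 192, 192, 194, 193, 193, 195, 192, 191, 193, 192, 194, 193, 196, 194, 194, 194, 192, 192, 193, 195, 195, 194, 193, 196, 194, 195, 194, 192, 193, 193]
290 
[ 31.76775849 -27.09155209 -87.23160731] [1.76775849 2.90844791 2.76839269]
marker [[22.43  4.61]] nose [[10.60805717  5.37174231]]
```

```bash
sed -i 's/^RO=.*/RO=np.array([.4771,-.1964])/' h.py; python3 -m pendant '[[[0,0,-0.04,0,0],[0,0,-0.08,0,0],[0,0,-0.112,0,0],[0,0,-0.112,0,0],[0,0,-0.112,0,0]]]';python3 -m pendant '[[[0.04,0,0,0,0],[0.08,0,0,0,0],[0.11,0,0,0,0],[0.12,0,0,0,0],[0.12,0,0,0,0]]]'
python3 - <<'E'
from h import *
plan(21,21,.054,90)
E
```

```text
time_s: 9.93
tcp_pos: [0.4946, -0.1694, 0.1744]
ee_rot: [0.478, 0.521, -0.478, 0.521]
force: [-0.1, 0.5, 0.6]
opening: 0.0002
time_s: 10.55
tcp_pos: [0.4946, -0.1696, 0.0542]
ee_rot: [0.478, 0.521, -0.478, 0.521]
force: [-0.2, 0.0, -0.1]
opening: 0.0001Traceback (most recent call last):
  File "<stdin>", line 1, in <module>
  File "h.py", line 21, in <module>
    XA=np.array([np.cos(YAW),np.sin(YAW)]);YA=np.array([-np.sin(YAW),np.cos(YAW)])
                        ^^^
NameError: name 'YAW' is not defined
```

```bash
sed -i 's/^RO=.*/RO=np.array([.4771,-.1964]);YAW=0.0855/' h.py
python3 - <<'E'
from h import *
plan(21,21,.054,90)
E
```

```text
tilt -1.0 heading 90.03 shift [0.0002 0.0013 0.0042] turn 0.03 tcp rack [[19.7 25.2]] 0.0542 q7 -0.4 t 10.55 F [-0.2  0.  -0.1]
```

```bash
python3 -m pendant '[[[0,0,0.001,0,0],[0,0,0.002,0,0],[0,0,0.003,0,0],[0,0,0.0045,0,0],[0,0,0.0045,0,0]]]';python3 -m pendant '[[[0,0,-0.008,0,0],[-0.03,0,-0.008,0,0],[-0.08,0,-0.008,0,0],[-0.12,0,-0.008,0,0],[-0.12,0,0.05,0,0]]]';  python3 -m pendant '[[[0,0,0.03,0,0],[0,0,0.05,0,0],[0,0,0.05,0,0],[0,0,0.05,0,0],[0,0,0.05,0,0]]]'
python3 - <<'E'
from h import *
plan(21,21,.054,90)
s=get_state();im,d=capture("wrist");cv2.imwrite("pics/w6.png",im);C=cam("wrist",s);np.savez("pics/w6.npz",K=C[0],T=C[1])
cv2.imwrite("pics/w6c.png",cv2.resize(im[40:240,200:330],None,fx=4,fy=3,interpolation=cv2.INTER_CUBIC))
E
```

```text
time_s: 11.18
tcp_pos: [0.4951, -0.1737, 0.0544]
ee_rot: [0.478, 0.521, -0.478, 0.521]
force: [0.3, 0.2, -0.0]
opening: -0.0002
time_s: 11.8
tcp_pos: [0.5027, -0.2183, 0.1781]
ee_rot: [0.477, 0.522, -0.473, 0.525]
force: [1.1, 0.1, -0.6]
opening: -0.0001
time_s: 12.42
tcp_pos: [0.5038, -0.2714, 0.1744]
ee_rot: [0.477, 0.522, -0.477, 0.522]
force: [0.2, 0.7, -0.1]
opening: 0.0001
tilt -1.0 heading 90.22 shift [ 0.1204  0.0012 -0.0979] turn 0.22 tcp rack [[ 20.2 -77. ]] 0.1744 q7 -0.03 t 12.43 F [ 0.2  0.7 -0.1]
```

View pics/w6c.png

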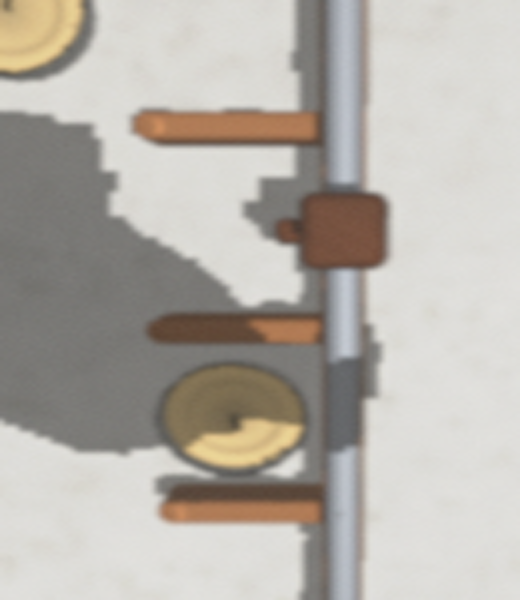

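Run:
```python
from h import *
f=np.load("pics/w6.npz");C=(f['K'],f['T'])
d=rk(ray("wrist",[(262,81.8),(262,149.3),(262,210.2)],.024,C))[:,1]
print(d, d-[30,-30,-90])
print("marker",rk(ray("wrist",[(286,116.7),],.0595,C)).round(2), "nose",rk(ray("wrist",[(272,116.7)],.04,C)))
# light (first light visible)
```

```text
[ 29.53572816 -29.22731571 -89.48695841] [-0.46427184  0.77268429  0.51304159]
marker [[21.22  0.1 ]] nose [[9.26498424 0.10832671]]
```

Marker is at wrist pixel (286,117), within about 0.2 mm of the middle of gap 3. Next I go to the light, from its left side.

Run:
```python
from h import *
plan(-55,109,.12,90)
```

```text
tilt -1.0 heading 90.2 shift [ 0.0545 -0.0745 -0.1865] turn 0.2 tcp rack [[ 20.2 -77.3]] 0.1744 q7 -0.03 t 12.47 F [ 0.1 -0.2  0.5]
```

```bash
python3 -m pendant '[[[0,-0.018,-0.048,0.2,0.14],[0,-0.037,-0.095,0.2,0.14],[0,-0.056,-0.142,0.2,0.14],[0,-0.0745,-0.1865,0.2,0.14],[0.03,-0.0745,-0.1865,0.2,0.14]]]'
python3 - <<'E'
from h import *
plan(-55,109,.019,90);print(get_state()['opening'])
s=get_state();im,d=capture("wrist");cv2.imwrite("pics/w7.png",im)
im,d=capture("scene");cv2.imwrite("pics/s7.png",cv2.resize(im[190:290,200:350],None,fx=5,fy=5,interpolation=cv2.INTER_CUBIC))
E
```

```text
time_s: 13.1
tcp_pos: [0.413, -0.09, 0.1457]
ee_rot: [0.478, 0.522, -0.476, 0.523]
force: [0.5, -0.7, -1.1]
opening: 0.012
tilt -1.0 heading 90.28 shift [ 0.1267 -0.0007  0.0026] turn 0.28 tcp rack [[-54.8 111.5]] 0.1457 q7 -0.54 t 13.1 F [ 0.5 -0.7 -1.1]
0.011983953772883625
```

View pics/s7.png

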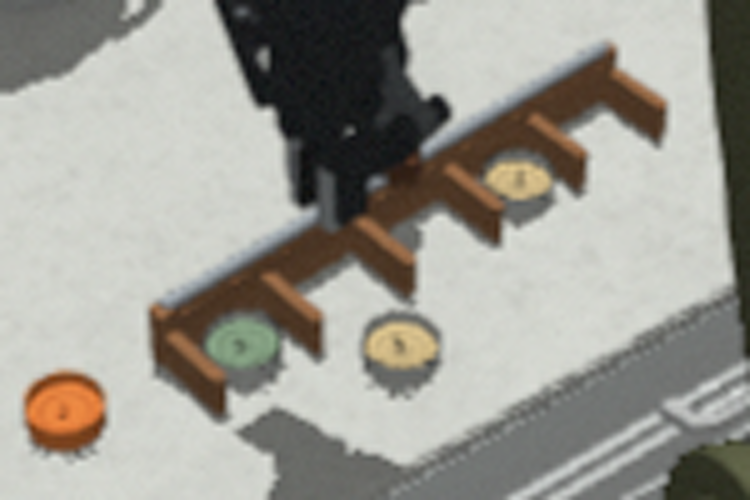

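View pics/w7.png

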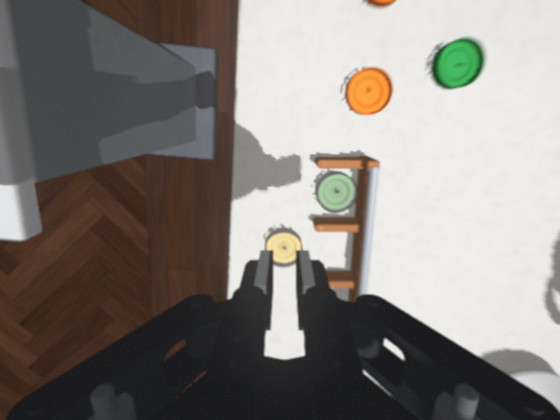

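```bash
python3 -m pendant '[[[0.04,0,0,0,0.14],[0.08,0,0,0,0.14],[0.115,0,0,0,0.14],[0.128,0,0,0,0.14],[0.128,0,0,0,0.14]]]'
python3 - <<'E'
from h import *
plan(-55,29,.018,90);print(get_state()['opening'])
im,d=capture("scene");cv2.imwrite("pics/s8.png",cv2.resize(im[190:290,200:350],None,fx=5,fy=5,interpolation=cv2.INTER_CUBIC))
E
```

```text
time_s: 13.82
tcp_pos: [0.4111, -0.0957, 0.0195]
ee_rot: [0.475, 0.522, -0.482, 0.519]
force: [0.1, -0.7, 0.5]
opening: 0.0119
tilt -1.0 heading 89.89 shift [0.0018 0.0023 0.0769] turn -0.11 tcp rack [[-57.2 105.9]] 0.0195 q7 -1.59 t 13.82 F [ 0.1 -0.7  0.5]
0.0119117558668504
```

View pics/s8.png

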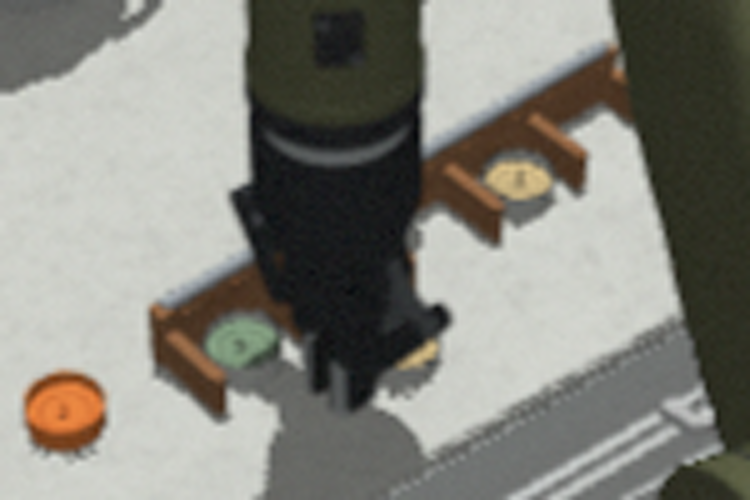

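```bash
python3 -m pendant '[[[0.001,0.001,0.008,0,0.14],[0.001,0.001,0.016,0,0.14],[0.001,0.001,0.024,0,0.14],[0.001,0.001,0.032,0,0.14],[0.001,0.001,0.04,0,0.14]]]'
python3 - <<'E'
from h import *
plan(-56,29,.018,90);print(get_state()['opening'])
im,d=capture("scene");cv2.imwrite("pics/s9.png",cv2.resize(im[190:290,200:350],None,fx=5,fy=5,interpolation=cv2.INTER_CUBIC))
E
```

```text
time_s: 14.5
tcp_pos: [0.414, -0.1354, 0.0191]
ee_rot: [0.474, 0.523, -0.482, 0.519]
force: [-0.1, -0.3, -0.4]
opening: 0.012
tilt -0.9999 heading 90.0 shift [0.0012 0.0016 0.0372] turn -0.0 tcp rack [[-57.6  66.2]] 0.0191 q7 -1.43 t 14.5 F [-0.1 -0.3 -0.4]
0.011983678446511556
```

View pics/s9.png

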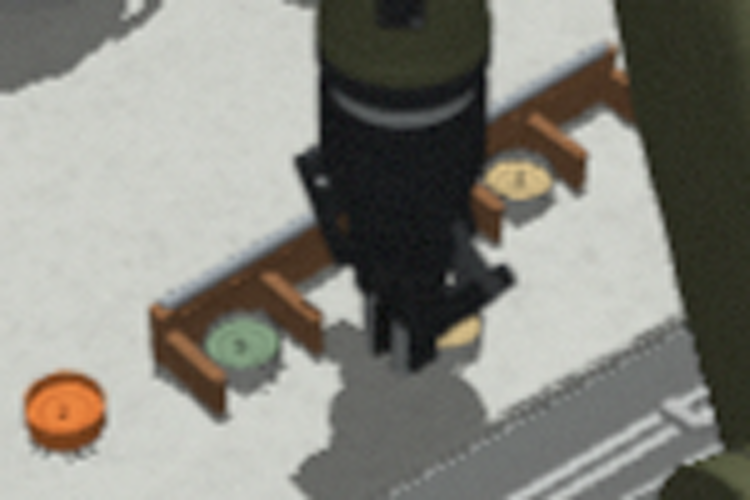

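```bash
python3 -m pendant '[[[0,0.001,0.008,0,0.14],[0,0.001,0.016,0,0.14],[0,0.001,0.024,0,0.14],[0,0.001,0.031,0,0.14],[0,0.001,0.037,0,0.14]]]'
python3 - <<'E'
from h import *
plan(-57,29,.018,90)
E
python3 -m pendant '[[[0,0,-0.005,0,0.14],[0,0,-0.015,0,0.14],[-0.03,0,-0.015,0,0.14],[-0.06,0,-0.015,0,0.14],[-0.1,0,-0.015,0,0.14]]]'
python3 - <<'E'
from h import *
plan(-95,0,.12,0)
im,d=capture("scene");cv2.imwrite("pics/s10.png",cv2.resize(im[190:290,200:350],None,fx=5,fy=5,interpolation=cv2.INTER_CUBIC))
E
```

```text
time_s: 15.18
tcp_pos: [0.418, -0.1718, 0.019]
ee_rot: [0.474, 0.523, -0.482, 0.519]
force: [-0.1, 0.2, -0.1]
opening: 0.0126
tilt -0.9999 heading 90.01 shift [ 0.001  -0.0002  0.0006] turn 0.01 tcp rack [[-56.8  29.6]] 0.019 q7 -0.94 t 15.18 F [-0.1  0.2 -0.1]
time_s: 15.8
tcp_pos: [0.4172, -0.1561, 0.1197]
ee_rot: [0.474, 0.524, -0.482, 0.518]
force: [1.2, -0.6, -0.3]
opening: 0.0125
tilt -0.9999 heading 90.01 shift [ 0.0003 -0.0388  0.0453] turn 90.01 tcp rack [[-56.2  45.3]] 0.1197 q7 -0.59 t 15.8 F [ 1.2 -0.6 -0.3]
```

View pics/s10.png

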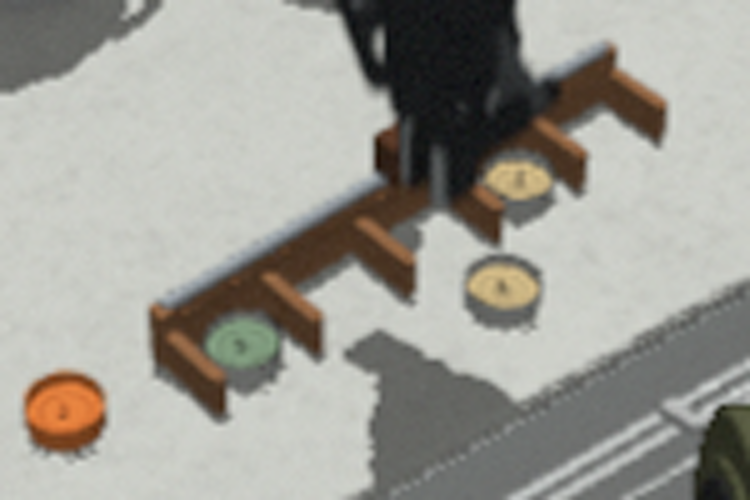

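Run:
```python
from h import *
g=lambda L:np.array(L)/5+[200,190]-.4
p=rk(ray("scene",g([(401,345),(502,287)]),.0145));print(p)
im,d=capture("scene");m=cv2.inRange(cv2.cvtColor(im,cv2.COLOR_BGR2HSV),(15,60,120),(32,255,255))
k,_,s,c=cv2.connectedComponentsWithStats(m)
for i in range(1,k):
    if 40<s[i][4]<300 and 230<c[i][0]<340 and 200<c[i][1]<280: print(c[i],s[i][4],rk(ray("scene",c[i],.0145)))
print(rk(ray("scene",(279.77,258.59),.0145)),"orig light")
```

```text
[[-56.42816327  63.54111735]
 [-59.41317145  -0.42498204]]
[302.86904762 225.54761905] 84 [[ -7.45702705 -59.57315086]]
[300.26530612 246.82653061] 98 [[-59.40021403  -1.33802626]]
[[-56.35684715  63.57450508]] orig light
```

```bash
python3 -m pendant '[[[0,-0.01,0.01,-10,0.14],[0,-0.02,0.02,-20,0.14],[0,-0.03,0.03,-30,0.14],[0,-0.04,0.04,-40,0.14],[0,-0.042,0.045,-50,0.14]]]'
python3 - <<'E'
from h import *
plan(-98,0.5,.12,180)
E
```

```text
time_s: 16.52
tcp_pos: [0.3785, -0.2053, 0.1188]
ee_rot: [0.209, 0.679, -0.214, 0.67]
force: [0.9, 0.5, -0.4]
opening: 0.0118
tilt -0.9999 heading 140.28 shift [-0.0012  0.0014  0.0001] turn -39.72 tcp rack [[-99.   -0.5]] 0.1188 q7 0.22 t 16.52 F [ 0.9  0.5 -0.4]
```

```bash
python3 -m pendant '[[[0,0.001,0,-10,0.14],[0,0.001,0,-20,0.14],[0,0.001,0,-30,0.14],[0,0.001,0,-39.7,0.14],[0,0.001,0,-39.7,0.14]]]'; python3 -m pendant '[[[0.02,0,0,0,0.14],[0.04,0,0,0,0.14],[0.06,0,0,0,0.14],[0.07,0,0,0,0.14],[0.07,0,0,0,0.14]]]'
python3 - <<'E'
from h import *
plan(-98,0.5,.018,180);print(get_state()['joint_pos'].round(2))
im,d=capture("scene");cv2.imwrite("pics/s11.png",cv2.resize(im[190:290,200:350],None,fx=5,fy=5,interpolation=cv2.INTER_CUBIC))
E
```

```text
time_s: 17.15
tcp_pos: [0.38, -0.2037, 0.1188]
ee_rot: [-0.029, 0.711, 0.027, 0.702]
force: [-0.6, -0.4, -0.1]
opening: 0.0121
time_s: 17.77
tcp_pos: [0.3791, -0.2038, 0.0488]
ee_rot: [-0.029, 0.712, 0.027, 0.701]
force: [-0.3, 0.7, -0.4]
opening: 0.0122
tilt -0.9999 heading -180.42 shift [ 0.0308 -0.0004  0.0007] turn -0.42 tcp rack [[-98.3   1. ]] 0.0488 q7 0.59 t 17.77 F [-0.3  0.7 -0.4]
[ 0.84  0.97 -0.78  2.24  1.42  0.63  0.59]
```

View pics/s11.png

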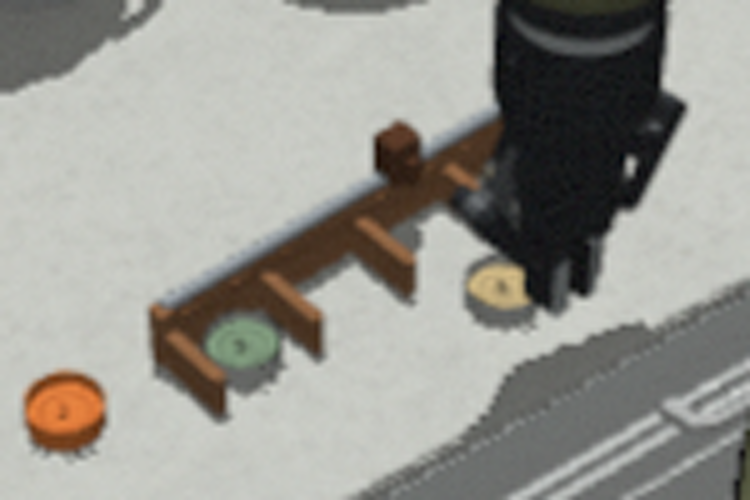

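Run:
```python
from h import *
g=lambda L:np.array(L)/5+[200,190]-.4
for p in [(455,200),(480,222),(520,258),(530,300),(560,310),(685,100),(630,205)]:
    a=np.r_[rk(ray("scene",g([p]),0))[0],0];b=np.r_[rk(ray("scene",g([p]),.1))[0],100]
    for x in(-98,-109): t=(x-a[0])/(b[0]-a[0]);print(p,x,(a+t*(b-a)).round(0),end=' ')
    print()
```

```text
(455, 200) -98 [-98.  73. 146.] (455, 200) -109 [-109.   83.  160.] 
(480, 222) -98 [-98.  56. 123.] (480, 222) -109 [-109.   68.  138.] 
(520, 258) -98 [-98.  29.  83.] (520, 258) -109 [-109.   41.   99.] 
(530, 300) -98 [-98.  20.  49.] (530, 300) -109 [-109.   32.   66.] 
(560, 310) -98 [-98.  -2.  28.] (560, 310) -109 [-109.   11.   45.] 
(685, 100) -98 [-98. -76. 120.] (685, 100) -109 [-109.  -62.  135.] 
(630, 205) -98 [-98. -44.  71.] (630, 205) -109 [-109.  -31.   87.]
```

```bash
python3 -m pendant '[[[0.01,0,0.001,-0.4,0.14],[0.02,0,0.001,-0.4,0.14],[0.03,0,0.001,-0.4,0.14],[0.031,0,0.001,-0.4,0.14],[0.031,0,0.001,-0.4,0.14]]]'
python3 - <<'E'
from h import *
plan(-60,0.5,.018,180)
E
```

```text
time_s: 18.45
tcp_pos: [0.3805, -0.2041, 0.019]
ee_rot: [-0.032, 0.711, 0.029, 0.702]
force: [0.7, -0.6, 0.6]
opening: 0.0118
tilt -0.9999 heading -179.93 shift [ 0.0006 -0.0001  0.0369] turn 0.07 tcp rack [[-96.9   0.5]] 0.019 q7 0.5 t 18.45 F [ 0.7 -0.6  0.6]
```

```bash
python3 -m pendant '[[[0.001,0,0.008,0,0.14],[0.001,0,0.016,0,0.14],[0.001,0,0.024,0,0.14],[0.001,0,0.031,0,0.14],[0.001,0,0.037,0,0.14]]]'
python3 - <<'E'
from h import *
plan(-33,0.5,.018,180)
im,d=capture("scene");cv2.imwrite("pics/s12.png",cv2.resize(im[190:290,200:350],None,fx=5,fy=5,interpolation=cv2.INTER_CUBIC))
E
```

```text
time_s: 19.08
tcp_pos: [0.4177, -0.2008, 0.0171]
ee_rot: [-0.032, 0.711, 0.03, 0.702]
force: [0.1, 0.3, 1.1]
opening: 0.0119
tilt -0.9999 heading -179.89 shift [-0.0012 -0.0002  0.0265] turn 0.11 tcp rack [[-59.5   0.7]] 0.0171 q7 0.61 t 19.07 F [0.1 0.3 1.1]
```

View pics/s12.png

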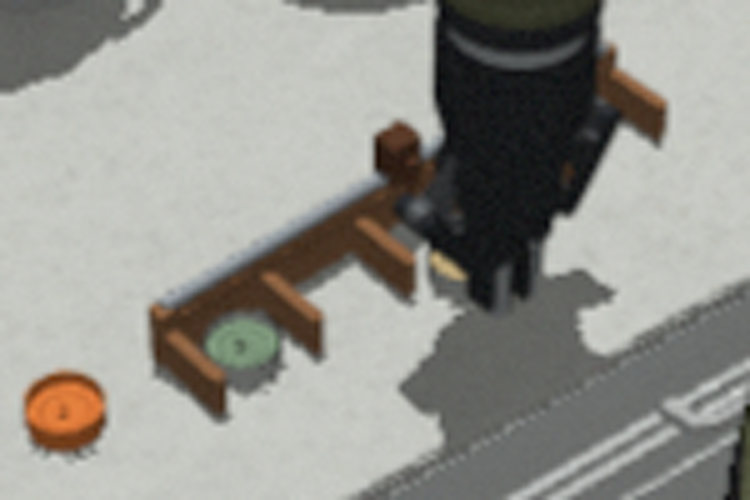

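```bash
python3 -m pendant '[[[-0.001,0,0.005,0,0.14],[-0.001,0,0.01,0,0.14],[-0.001,0,0.015,0,0.14],[-0.001,0,0.019,0,0.14],[-0.001,0,0.022,0,0.14]]]'; python3 -m pendant '[[[0,0,0.001,0,0.14],[0,0,0.002,0,0.14],[0,0,0.003,0,0.14],[0,0,0.003,0,0.14],[0,0,0.003,0,0.14]]]'
python3 - <<'E'
from h import *
plan(-33,0.5,.018,180)
im,d=capture("scene");cv2.imwrite("pics/s13.png",cv2.resize(im[190:290,200:350],None,fx=5,fy=5,interpolation=cv2.INTER_CUBIC))
E
```

```text
time_s: 19.75
tcp_pos: [0.4393, -0.199, 0.0178]
ee_rot: [-0.032, 0.711, 0.03, 0.702]
force: [-0.5, 0.1, 0.5]
opening: 0.0119
time_s: 20.38
tcp_pos: [0.442, -0.1988, 0.0178]
ee_rot: [-0.032, 0.711, 0.03, 0.702]
force: [0.2, 0.4, -0.5]
opening: 0.012
tilt -0.9999 heading -179.9 shift [-0.0002 -0.0001  0.0021] turn 0.1 tcp rack [[-35.1   0.6]] 0.0178 q7 0.68 t 20.38 F [ 0.2  0.4 -0.5]
```

View pics/s13.png

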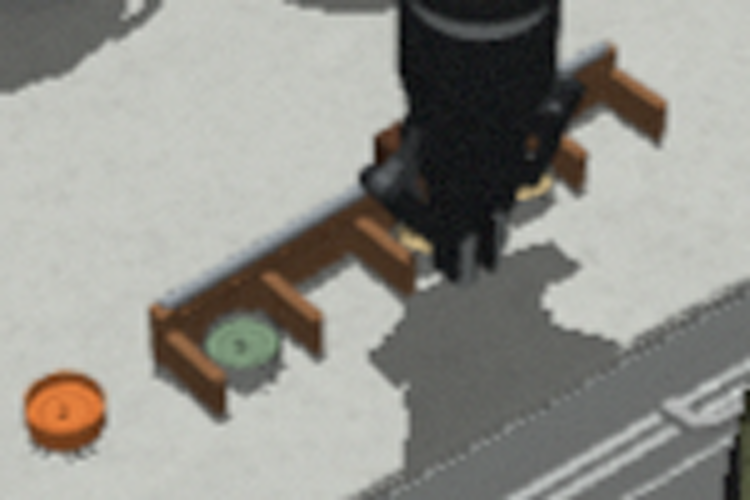

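```bash
python3 -m pendant '[[[0,0,0.0005,0,0.14],[0,0,0.001,0,0.14],[0,0,0.0015,0,0.14],[0,0,0.002,0,0.14],[0,0,0.002,0,0.14]]]';  python3 -m pendant '[[[0,0,0.0005,0,0.14],[0,0,0.001,0,0.14],[0,0,0.001,0,0.14],[0,0,0.001,0,0.14],[0,0,0.001,0,0.14]]]'
python3 - <<'E'
from h import *
plan(-33,0.5,.018,180)
E
```

```text
time_s: 21.05
tcp_pos: [0.4441, -0.1985, 0.0178]
ee_rot: [-0.032, 0.711, 0.03, 0.702]
force: [0.1, -0.2, 0.5]
opening: 0.0118
time_s: 21.68
tcp_pos: [0.4451, -0.1985, 0.0178]
ee_rot: [-0.032, 0.711, 0.03, 0.702]
force: [0.4, 0.5, -0.1]
opening: 0.0117
tilt -0.9999 heading -179.9 shift [-0.0002 -0.0001 -0.0009] turn 0.1 tcp rack [[-32.1   0.6]] 0.0178 q7 0.69 t 21.68 F [ 0.4  0.5 -0.1]
```

```bash
python3 -m pendant '[[[0,0,0.0005,0,0.14],[0,0,0.001,0,0.14],[0,0,0.001,0,0.14],[0,0,0.001,0,0.14],[0,0,0.001,0,0.14]]]';  python3 -m pendant '[[[0,0,0.0005,0,0.14],[0,0,0.001,0,0.14],[0,0,0.001,0,0.14],[0,0,0.001,0,0.14],[0,0,0.001,0,0.14]]]'
python3 - <<'E'
from h import *
plan(-33,0.5,.018,180)
im,d=capture("wrist");cv2.imwrite("pics/w14.png",im)
E
```

```text
time_s: 22.3
tcp_pos: [0.4461, -0.1984, 0.0178]
ee_rot: [-0.032, 0.711, 0.03, 0.702]
force: [-0.5, -1.1, -0.2]
opening: 0.0118
time_s: 22.92
tcp_pos: [0.4467, -0.1984, 0.0177]
ee_rot: [-0.032, 0.711, 0.03, 0.702]
force: [-1.9, -0.3, 0.7]
opening: 0.0122
tilt -0.9999 heading -179.9 shift [-0.0003 -0.0001 -0.0025] turn 0.1 tcp rack [[-30.5   0.6]] 0.0177 q7 0.69 t 22.93 F [-1.9 -0.3  0.7]
```

View pics/w14.png

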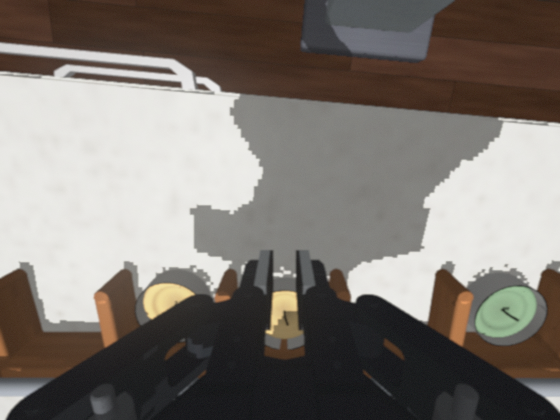

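The wrist view shows the light between the fingers at (284,315), inside gap 3 between its dividers (228 and 340). The force is rising, so it has just reached the wall. One small confirming step.

```bash
python3 -m pendant '[[[0,0,0.0005,0,0.14],[0,0,0.001,0,0.14],[0,0,0.001,0,0.14],[0,0,0.001,0,0.14],[0,0,0.001,0,0.14]]]'
python3 - <<'E'
from h import *
plan(-33,0.5,.018,180)
E
```

```text
time_s: 23.6
tcp_pos: [0.4469, -0.1985, 0.0176]
ee_rot: [-0.032, 0.712, 0.029, 0.701]
force: [-4.8, -0.3, 1.8]
opening: 0.0117
tilt -0.9999 heading -179.91 shift [-0.0004 -0.     -0.0027] turn 0.09 tcp rack [[-30.3   0.5]] 0.0176 q7 0.69 t 23.6 F [-4.8 -0.3  1.8]
```

```bash
python3 -m pendant '[[[0,0,-0.005,0,0.14],[0,0,-0.015,0,0.14],[0,0,-0.03,0,0.14],[0,0,-0.045,0,0.14],[0,0,-0.045,0,0.14]]]'; python3 -m pendant '[[[-0.04,0,0,0,0.14],[-0.08,0,0,0,0.14],[-0.12,0,0,0,0.14],[-0.16,0,0,0,0.14],[-0.2,0,0,0,0.14]]]'
python3 - <<'E'
from h import *
plan(-150,250,.22,180)
im,d=capture("scene");cv2.imwrite("pics/s15.png",cv2.resize(im[190:290,200:350],None,fx=5,fy=5,interpolation=cv2.INTER_CUBIC))
im,d=capture("top");cv2.imwrite("pics/t15.png",cv2.resize(im[160:260,160:360],None,fx=4,fy=4,interpolation=cv2.INTER_CUBIC))
E
```

```text
time_s: 24.22
tcp_pos: [0.4023, -0.2023, 0.0184]
ee_rot: [-0.032, 0.711, 0.03, 0.702]
force: [0.4, 0.0, -0.4]
opening: 0.0121
time_s: 24.85
tcp_pos: [0.4066, -0.201, 0.2201]
ee_rot: [-0.032, 0.71, 0.03, 0.703]
force: [0.3, -0.5, -0.2]
opening: 0.0119
tilt -0.9999 heading -179.85 shift [ 2.000e-04  2.487e-01 -7.870e-02] turn 0.15 tcp rack [[-70.6   1.5]] 0.2201 q7 1.14 t 24.85 F [ 0.3 -0.5 -0.2]
```

View pics/s15.png

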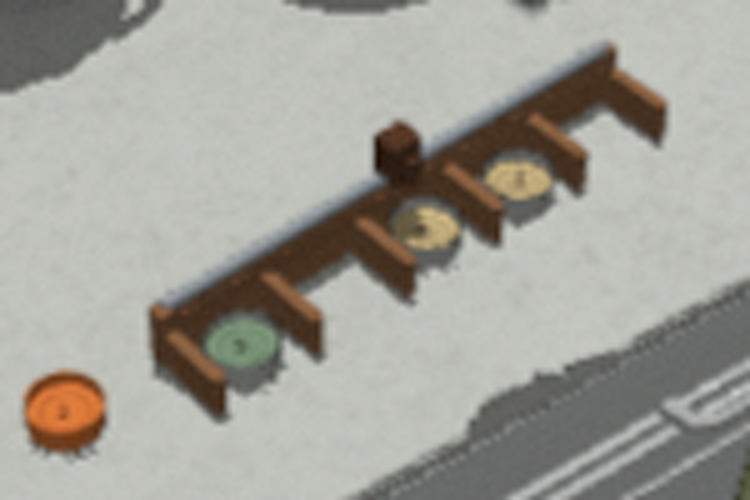

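View pics/t15.png

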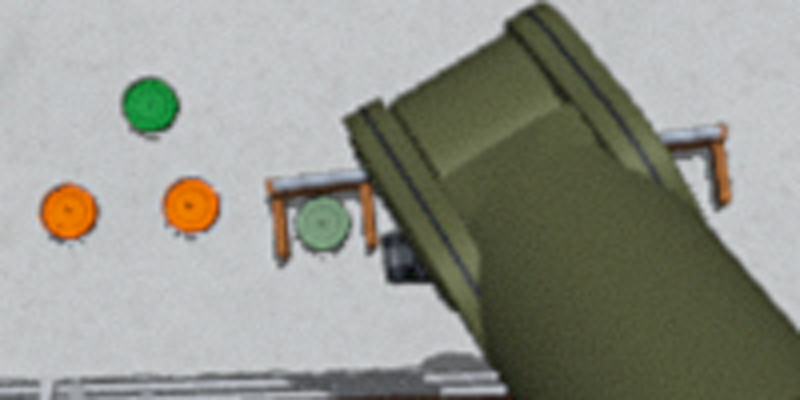

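```bash
python3 -m pendant '[[[0,-0.06,0,0,0.14],[0,-0.12,0,0,0.14],[0,-0.18,0,0,0.14],[0,-0.24,0,0,0.14],[0,-0.28,0,0,0.14]]]'; python3 -m pendant '[[[0,-0.04,0,0,0.14],[0,-0.04,0,0,0.14],[0,-0.04,0,0,0.14],[0,-0.04,0,0,0.14],[0,-0.04,0,0,0.14]]]'
python3 - <<'E'
from h import *
im,d=capture("top");cv2.imwrite("pics/t16.png",im);cv2.imwrite("pics/t16c.png",cv2.resize(im[160:260,160:360],None,fx=4,fy=4,interpolation=cv2.INTER_CUBIC))
im2,d=capture("scene");cv2.imwrite("pics/s16.png",im2)
for n,i,r in(("top",im,((220,180),(350,245))),("scene",im2,((225,200),(345,280)))):
    m=cv2.inRange(cv2.cvtColor(i,cv2.COLOR_BGR2HSV),(15,50,60),(32,255,255))
    k,_,s,c=cv2.connectedComponentsWithStats(m)
    for j in range(1,k):
        if s[j][4]>30 and r[0][0]<c[j][0]<r[1][0] and r[0][1]<c[j][1]<r[1][1]: print(n,c[j],s[j],rk(ray(n,c[j],.0145)))
E
```

```text
time_s: 25.58
tcp_pos: [0.4296, -0.4837, 0.2178]
ee_rot: [-0.031, 0.711, 0.028, 0.702]
force: [0.1, 0.6, -0.6]
opening: 0.012
time_s: 26.2
tcp_pos: [0.4339, -0.5193, 0.2194]
ee_rot: [-0.033, 0.711, 0.03, 0.702]
force: [0.3, -1.0, 0.3]
opening: 0.0119
top [306.99300699 207.86713287] [301 201  13  14 143] [[ -6.31151729 -60.62110205]]
top [284.41258741 209.30769231] [278 202  14  15 143] [[-3.11401104  0.47998447]]
scene [303.11827957 225.52688172] [296 222  16   8  93] [[ -7.81753432 -60.12285991]]
scene [284.65625    235.33333333] [278 231  14   9  96] [[-4.08663063  0.91160938]]
```

View pics/t16c.png

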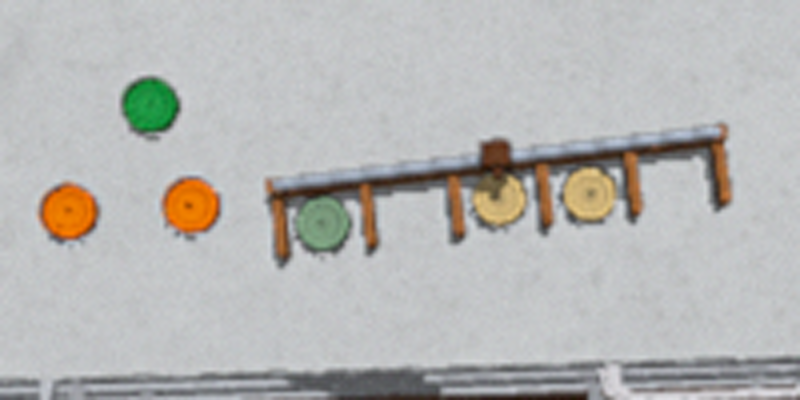

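View pics/t16.png

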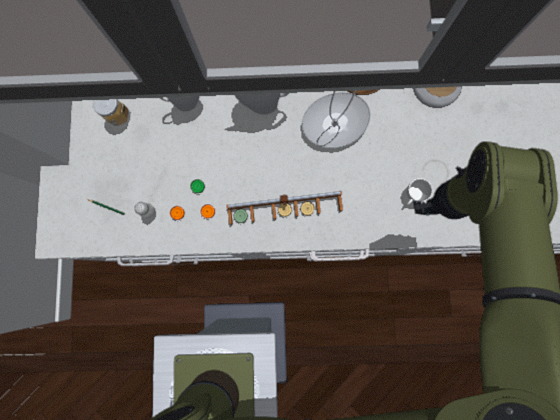

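Run:
```python
from h import *
f=lambda L:np.array(L)/4+160-.375
print("marker top view",rk(ray("top",f([(495.5,153)]),.0595)),"div3/4 tops",rk(ray("top",f([(456,208),(544,198)]),.024)))
print(job_done())
```

```text
marker top view [[20.71091355 -0.17300442]] div3/4 tops [[ -7.33305414  30.05600368]
 [ -7.47143169 -29.34414512]]
the job is handed in; nothing more can be done
None
```

The marker now stands at the middle of the third gap, and the tea light is in that gap, back against the rear wall. I handed the job in at about 26 s, with the arm clear of everything.

- **Marker:** I pushed it along the rail with the shut fingertips in three passes, the last two being small corrections. The final checks put it within about 0.2 mm of the middle (wrist camera) and 0.5 mm (top camera).
- **Tea light:** I pushed it sideways in front of the rack, then straight into gap 3 until it met the wall. The force rose to 4.8 N and the fingers stopped moving. The cameras put its centre at rack (-3.1, 0.5) mm (top) and (-4.1, 0.9) mm (scene), against the target of (-3, 0).
- **Everything else:** The stored lights, the salt shaker and the cup look unmoved in the last top view; I only measured the light in gap 4, which was unchanged.

**Disagreement between cameras:** early on, the wrist camera placed the rack about 2 mm to the left of where the fixed cameras did. I used the wrist value because it agreed with where the fingertip touched the marker, and the last fixed-camera views agreed with it to about 1 mm.

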